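Load the glassware drying chamber

TASK

Load the drying chamber: press its grey door in at the blue spot so that it springs open, screw the white cap off the amber jar and lay it flat, rim down, in the blue tray, and stand the open jar and every beaker on the bench upright on the chamber floor. Then push the door down until it catches shut and stays flush. The glassware is fragile: hold it with a light grip and set it down rather than dropping it, and leave the other things on the bench where they are.

Things in the scene. Friction and masses are not known exactly. Their poses are not given: they have to be found in the camera images.
- door (a joint): hinge angle (rad) of the grey door in the chamber's top: 0 = shut, flush, held by its catch; 1.75 = fully open, just past upright. No handle: a touch catch. From shut, press the blue spot about 9 mm in, to the stop (about -0.065 rad; 4 to 8 N), and let go: a spring swings it open in about 2.5 s. Its free edge sweeps a 165 mm arc up and over towards the hinge, so draw away from the hinge side.
- door_edge (a point): middle of the door's free edge, 165 mm from the hinge axis; moves with the door. To shut the door, push it down against its spring (3 to 10 N near this edge; from outside, over the top), press it in once to its stop (9 mm past flush, about 12 N) and let go: it rises to 0 and stays caught. One press more would open it again.
- push_pad (a point): centre of the round blue spot, 44 mm across, on the door's outer face, 142 mm from the hinge axis and 23 mm from the free edge: where to press. Moves with the door. Its z axis is the door's outward normal (up when shut).
- door_hinge (a point): fixed point in the middle of the door's hinge axis, which runs along the chamber's x axis at its -y side, 80 mm from the chamber's origin in y, 130 mm above the bench. The door is a panel 320 mm along the hinge, 165 mm wide and 10 mm thick, its mid-plane through the axis.
- chamber: white drying chamber, fixed; origin amid its underside on the bench, x axis along its 350 mm length, 195 mm wide, rim 135 mm high. Open inside: 324 mm (x) by 150 mm (y) about the origin; flat steel floor 25 mm above the bench. Hinge at -y, catch at +y. 92 mm of room under the shut door: a capped jar does not fit. Four things fit in one row along x, 75 mm apart.
- jar_center (a point): square amber glass jar, 0.24 kg, 56 x 56 mm, sides flat up to 62 mm, then a round neck (49 mm) up to 88 mm. The point is on its axis 44 mm above its underside; x and y along its sides, z up. Lift it straight out of its holder. Glass: squeezed with more than 100 N in all (the two fingers added) it breaks.
- holder: fixed blue holder that keeps the jar from turning (about 4 degrees of play): a 60 mm square pocket, walls 20 mm high, floor 5 mm above the bench; origin under its centre.
- cap_center (a point): round white screw cap with a short black bar on top (its x axis) on the jar, 58 mm across, 32 mm high, 0.06 kg; z up; the point is on its axis 24 mm above its rim; grip the top 16 mm; screwed on, 52 mm above the jar's point. Turns easily: anticlockwise from above by 2.4 to 2.7 rad, in several grips, to a stop, then it lifts straight off. Cap yaw minus jar yaw: 0.74 to 1.05 at the start, free from 2.9, stop at 3.4.
- cap_tray: fixed blue square tray, 130 x 130 mm, 10 mm high, walls 4 mm; origin under its centre; its floor is 4 mm above the bench.
- beaker1_center (a point): clear glass beaker, 57 mm across, 70 mm high, 0.11 kg, heavy base, standing on the bench; the point is on its axis, 35 mm above its underside; z up. Any of the three may be absent (given as None). It is glass: squeezing it with more than 100 N in all (the two fingers added) counts as breaking it.
- beaker2_center (a point): clear glass beaker, 57 mm across, 70 mm high, 0.11 kg, heavy base, standing on the bench; the point is on its axis, 35 mm above its underside; z up. Any of the three may be absent (given as None). It is glass: squeezing it with more than 100 N in all (the two fingers added) counts as breaking it.
- beaker3_center (a point): clear glass beaker, 57 mm across, 70 mm high, 0.11 kg, heavy base, standing on the bench; the point is on its axis, 35 mm above its underside; z up. Any of the three may be absent (given as None). It is glass: squeezing it with more than 100 N in all (the two fingers added) counts as breaking it.
- reagent: amber reagent bottle with a blue cap, 68 mm across, 150 mm high; bystander, origin under its centre
- spatula: green-handled spatula, 160 mm long, lying flat; bystander, origin in its middle underneath
- filter_box: cardboard box, 90 x 90 x 45 mm; bystander, origin under its centre

How it is judged:
By the outcome, as a careful person would: the job done as asked, in the order asked, and still so for the second after the job is handed in, with the robot touching nothing.
Of beaker1, beaker2, beaker3 only 2 to 3 are there at a start; the rules pass over those that are not, and their reading is None.
At some moment in a run one of beaker1, beaker2, beaker3 may be knocked a few centimetres aside while the robot is not near it.
It also fails if it takes over 210 s, if anything falls off the work surface, if the arm or the gripper's body presses on something with over 40 N, if the wrist force passes 120 N, or if a joint passes its speed limit or range.

ROBOT

A 7-joint arm with a two-finger parallel gripper is mounted at the origin on the work surface. World frame = base frame: x ahead of the robot, y to its left, z up, the work surface at z = 0. Lengths are in m, angles in rad, forces in N, time in s.
With the tool pointing down it reaches from about 0.4 to 0.85 m from the base axis. Payload 4.5 kg.
Tool frame: the origin (TCP) lies on the centre line of the jaws, within the pads' length; the fingertips stand 17 mm ahead of it and the grasp point (between the pads) lies 2 mm behind it (r.tip_reach is the distance from the TCP to the fingertips, in m); z points along the fingers, y is the line along which they close (so a half turn about z gives the same grasp; the last joint's range is limited). The gripper opens to 88 mm and grips with 3 to 60 N. Pads are 18 mm wide; open, the fingers measure 123 mm over their backs; the gripper's body (75 mm by 187 mm) begins 45 mm behind the grasp point.
Start: joints at [-1.21, 0.689, -0.195, 1.565, 0.157, 0.902, -0.215], TCP at [0.201, 0.592, 0.256] pointing down, gripper open.
Joint ranges: [-3.01, 3.01], [-0.46, 2.08], [-1.47, 1.51], [0.13, 2.56], [-1, 4.14], [0.04, 2.09], [-2.66, 2.66]. Speed limits (rad/s): [2.57, 2.57, 3.14, 3.14, 3.14, 3.14, 3.14].

INTERFACE

Orientations are given as a unit quaternion [x, y, z, w].
In Python, from plant import r gives the robot as it stands.
- The arm moves only by the tool step_arm, never from a script. Its argument "steps" is a list of rows, each a list of 7 numbers: the shift along the tool's x, y, z in cm, then the turn, a rotation vector about the tool's x, y, z in degrees, then the gripper's target within -1 to 1 (shut at 1, half-way at 0, fully open at -1). A call has 1 to 8 rows; each row shifts and turns the commanded pose from where the row before left it, along the tool's axes as they then stand; what a row does not reach is not made up. A row lasts 1/8 s, in which the tool goes at most 62.5 mm and 10.7 degrees, less where a joint would pass 70% of its speed; a pose out of reach is approached as far as the arm can. A call with a gripper value outside its range is refused whole. The fingers move at their own pace and stop on an object; "force" is the grip in N (left out, the last holds). Time passes only in rows, so rows that do not move let the fingers close. It gives the time, the measured TCP pose, the force, the opening and the grip force at its end, in the units of the state.
- r.get_state(): the state, without advancing time (a new reading comes with each control period).
- r.snapshot(name): name is "scene" or "top" or "wrist"; returns a dict with "pixels" (384x512x3 uint8, red, green, blue), "fx", "fy", "cx", "cy" (pixels), "cam_to_world" (4x4, takes a point from camera to world coordinates). Camera axes: x right, y down, z forward; pixel columns grow to the right and rows downward; lengths in m; the calibration is good to about 2 mm. A picture is of the moment at which its call begins. There is no depth.
- r.finish_job(): hands the job in; it is judged then, once.
The state is a dict: "clock": time; "q": joint angles; "qd": joint speeds; "joint_torque": joint torques, N m; "tool_pos": TCP position; "eef_rot": TCP orientation; "contact_force": force on the tool from outside, world axes, zero at the start; "moment": the same for the moment, N m; "opening": opening from 0.0 (shut) to 1.0 (fully open); "finger_force": force on a finger pad.
Only numpy, scipy, OpenCV 4.12 (cv2) and the standard library are available. Lean on these libraries where they do the work, as an engineer would, in place of code of your own. Each camera call takes 0.05 s, during which the arm holds its last target. There are 200 camera calls.

## Working session

There is one attempt and no reset: what is moved stays moved. The work goes in short steps, Python scripts to look and compute and a tool call to move; the robot and the scene stay as the last step left them, time stands still between calls to the robot, and variables do not carry over. Pictures are saved under pics/ and viewed, at most 14 in all, crops included, and the job is handed in when it is done.

Besides the shell and the picture viewer there is one more tool, called after "Emit:" by a JSON object that holds its "name" and its "arguments". step_arm: Moves the arm, as the interface text tells. Its arguments: {"type":"object","properties":{"steps":{"type":"array","items":{"type":"array","items":{"type":"number"}}},"force":{"type":"number"}},"required":["steps"]}

```bash
ls; mkdir -p pics; cat > h.py <<'E'
import numpy as np, cv2
from plant import r
from scipy.spatial.transform import Rotation as R
def snap(n,f=None):
    s=r.snapshot(n)
    s={k:(np.array(v) if k in('pixels','cam_to_world') else v) for k,v in s.items()}
    if f: cv2.imwrite('pics/'+f,s['pixels'][:,:,::-1])
    return s
def ray(s,u,v):
    T=s['cam_to_world']; d=T[:3,:3]@np.array([(u-s['cx'])/s['fx'],(v-s['cy'])/s['fy'],1]); return T[:3,3],d
def onz(s,u,v,z):
    o,d=ray(s,u,v); return o+d*(z-o[2])/d[2]
def proj(s,p):
    T=s['cam_to_world']; c=T[:3,:3].T@(np.array(p)-T[:3,3]); return s['fx']*c[0]/c[2]+s['cx'],s['fy']*c[1]/c[2]+s['cy']
E
python3 - <<'E'
from h import *
for n in('scene','top','wrist'):
    s=snap(n,n+'0.png'); print(n,s['fx'],s['cx'],s['cy'],s['cam_to_world'].round(3).tolist())
st=r.get_state(); print({k:np.round(v,3).tolist() for k,v in st.items() if v is not None})
E
```

```text
pics
scene 391.57998134396854 253.1935780546521 193.4883954041242 [[0.559, 0.661, -0.5, 1.133], [0.829, -0.454, 0.326, -0.291], [-0.011, -0.597, -0.802, 0.981], [0.0, 0.0, 0.0, 1.0]]
top 461.1094369621071 253.66902350618133 187.05678038577594 [[0.014, -0.982, 0.189, 0.387], [-1.0, -0.014, 0.002, 0.08], [0.001, -0.189, -0.982, 1.226], [0.0, 0.0, 0.0, 1.0]]
wrist 274.89482510469117 255.49770921523734 189.13581576937327 [[0.321, 0.905, 0.278, 0.128], [0.947, -0.306, -0.097, 0.616], [-0.003, 0.294, -0.956, 0.383], [0.0, 0.0, 0.0, 1.0]]
{'clock': 0.15, 'q': [-1.21, 0.69, -0.195, 1.566, 0.157, 0.903, -0.215], 'qd': [-0.001, -0.002, 0.001, -0.003, 0.002, -0.0, -0.0], 'joint_torque': [-0.002, -52.787, -1.268, -15.359, -0.052, 0.004, 0.0], 'tool_pos': [0.201, 0.591, 0.255], 'eef_rot': [0.163, 0.987, -0.001, -0.0], 'contact_force': [0.308, -0.068, 0.843], 'moment': [-0.025, -0.015, 0.028], 'finger_force': 0.0, 'opening': 0.996}
```

```bash
python3 -c "
import cv2,numpy as np
a=[cv2.imread(f'pics/{n}0.png') for n in('scene','top','wrist')]
cv2.imwrite('pics/all.png',cv2.resize(np.vstack([np.hstack(a[:2]),np.hstack([a[2],a[2]*0])]),(800,600),interpolation=cv2.INTER_AREA))"
```

```text
(no output)
```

View pics/top0.png

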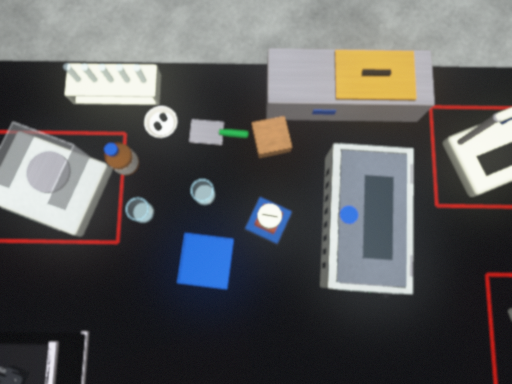

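View pics/scene0.png

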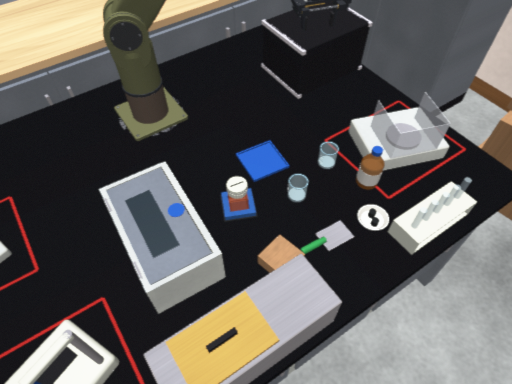

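The top view shows the chamber (rows 143–293, columns 325–413, blue spot at 348,214), the jar with cap at (268,215), the tray at (206,261), and two beakers at (203,191) and (139,209). The scene view agrees: beakers at (298,187) and (328,154), no third.

```bash
cat > m.py <<'E'
from h import *
def blobs(s,lo,hi,amin=60):
    hsv=cv2.cvtColor(s['pixels'],cv2.COLOR_RGB2HSV); m=cv2.inRange(hsv,lo,hi)
    return [c for c in cv2.findContours(m,0,1)[0] if cv2.contourArea(c)>amin]
if __name__=='__main__':
    s=snap('top')
    for c in blobs(s,(100,150,60),(125,255,255)):
        M=cv2.moments(c); u,v=M['m10']/M['m00'],M['m01']/M['m00']
        b=cv2.boxPoints(cv2.minAreaRect(c))
        print('blue',round(u),round(v),cv2.contourArea(c),[onz(s,u,v,z).round(3)[:2].tolist() for z in(.01,.135)],[onz(s,*p,.01).round(3)[:2].tolist() for p in b])
    for c in blobs(s,(0,0,200),(180,45,255),150):
        b=cv2.boxPoints(cv2.minAreaRect(c));M=cv2.moments(c); u,v=M['m10']/M['m00'],M['m01']/M['m00']
        print('white',round(u),round(v),cv2.contourArea(c),onz(s,u,v,.125).round(3)[:2],[onz(s,*p,.135).round(3)[:2].tolist() for p in b])
    im=s['pixels'][:,:,::-1]
    A=cv2.resize(im[165:300,110:300],None,fx=4,fy=4,interpolation=cv2.INTER_CUBIC); cv2.imwrite('pics/c1.png',A)
E
python3 m.py
```

```text
blue 205 261 2803.5 [[0.424, 0.206], [0.42, 0.193]] [[0.364, 0.283], [0.504, 0.269], [0.486, 0.127], [0.347, 0.144]]
blue 349 214 207.5 [[0.552, -0.171], [0.535, -0.145]] [[0.573, -0.149], [0.574, -0.194], [0.531, -0.193], [0.531, -0.148]]
blue 267 223 464.5 [[0.525, 0.045], [0.511, 0.049]] [[0.51, 0.105], [0.598, 0.067], [0.559, -0.02], [0.472, 0.02]]
blue 110 148 115.5 [[0.724, 0.475], [0.689, 0.435]] [[0.741, 0.493], [0.742, 0.461], [0.708, 0.458], [0.707, 0.491]]
white 51 360 151.0 [0.193 0.536] [[0.147, 0.539], [0.233, 0.54], [0.232, 0.526], [0.146, 0.525]]
white 269 215 426.5 [0.531 0.043] [[0.556, 0.071], [0.557, 0.016], [0.502, 0.016], [0.501, 0.07]]
white 371 219 11443.5 [ 0.526 -0.201] [[0.358, -0.093], [0.709, -0.111], [0.704, -0.315], [0.354, -0.285]]
white 50 192 3708.0 [0.581 0.575] [[0.551, 0.705], [0.73, 0.657], [0.649, 0.442], [0.474, 0.495]]
white 483 155 2052.5 [ 0.687 -0.482] [[0.728, -0.395], [0.793, -0.549], [0.645, -0.592], [0.583, -0.441]]
white 160 121 733.5 [0.764 0.318] [[0.799, 0.356], [0.8, 0.278], [0.723, 0.275], [0.722, 0.351]]
white 112 83 3253.0 [0.863 0.445] [[0.909, 0.565], [0.912, 0.334], [0.808, 0.329], [0.804, 0.556]]
```

View pics/c1.png

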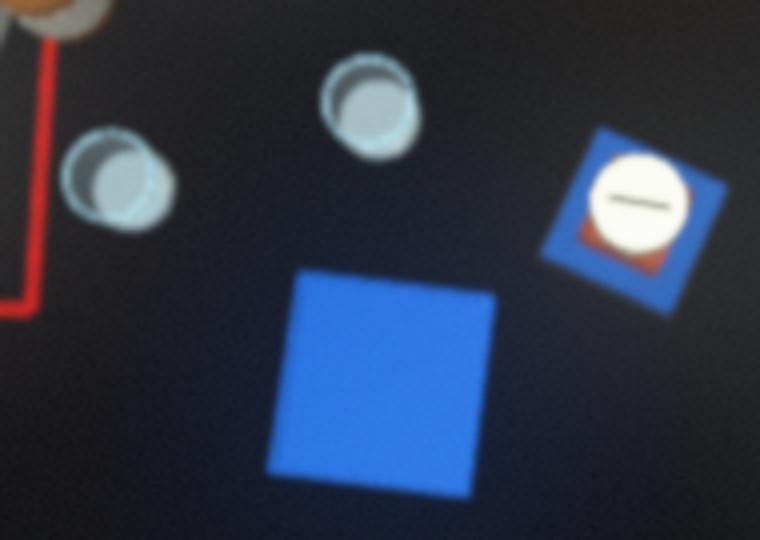

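The crop shows beaker rims at about (202,190) and (137,209), and the cap at (269,215). The holder is rotated about -24° and the bar runs almost along y.

```bash
cat >> h.py <<'E'
def yaw():
    M=R.from_quat(r.get_state()['eef_rot']).as_matrix(); return np.degrees(np.arctan2(M[1,1],M[0,1]))
def go(p,psi=None,start=None,y0=None):
    "cm along tool axes to reach p (translation first at present yaw), then deg about tool z"
    st=r.get_state(); M=R.from_quat(st['eef_rot']).as_matrix(); d=M.T@(np.array(p)-(st['tool_pos'] if start is None else start))*100
    a=yaw(); t=0 if psi is None else (a-psi+90)%180-90
    return 'shift cm',d.round(2).tolist(),'turn z',round(t,1)
def say():
    st=r.get_state(); print(round(st['clock'],2),np.round(st['tool_pos'],4),'yaw',round(yaw(),1),'tilt z',R.from_quat(st['eef_rot']).as_matrix()[:,2].round(3),'q7',round(st['q'][6],2),'F',np.round(st['contact_force'],1),'op',round(st['opening'],3),'ff',round(st['finger_force'],1))
E
python3 - <<'E'
from h import *
s=snap('top'); say()
for n,u,v,z in(('A',202,190,.07),('B',137.3,209,.07),('cap',269,215,.109),('pad',348.7,213.8,.135)): print(n,onz(s,u,v,z).round(3))
g=cv2.cvtColor(s['pixels'],cv2.COLOR_RGB2GRAY)
# rim: outer right edge & top/bottom
m=(g>200).astype(np.uint8)
for row in range(155,290,15): 
    c=np.where(m[row,320:430])[0]+320; print(row,c.min(),c.max(),onz(s,c.max()+.5,row,.135).round(3)[:2])
for col in (345,365,385,405):
    c=np.where(m[130:305,col])[0]+130; print(col,c.min(),c.max(),onz(s,col,c.min()-.5,.135).round(3)[:2],onz(s,col,c.max()+.5,.135).round(3)[:2])
print(go([.535,-.145,.22],90))
E
```

```text
0.25 [0.2005 0.5917 0.2553] yaw 71.3 tilt z [-0.    -0.001 -1.   ] q7 -0.22 F [0.4 0.6 0.3] op 0.999 ff 0.0
A [0.6   0.214 0.07 ]
B [0.549 0.375 0.07 ]
cap [0.534 0.044 0.109]
pad [ 0.536 -0.145  0.135]
155 333 412 [ 0.683 -0.305]
170 333 410 [ 0.645 -0.298]
185 332 412 [ 0.608 -0.301]
200 332 411 [ 0.571 -0.297]
215 331 411 [ 0.535 -0.295]
230 330 411 [ 0.499 -0.293]
245 330 411 [ 0.464 -0.291]
260 329 409 [ 0.429 -0.285]
275 329 409 [ 0.394 -0.283]
345 145 288 [ 0.707 -0.141] [ 0.362 -0.133]
365 146 290 [ 0.705 -0.19 ] [ 0.358 -0.179]
385 147 291 [ 0.703 -0.239] [ 0.356 -0.225]
405 149 292 [ 0.699 -0.287] [ 0.355 -0.271]
('shift cm', [-55.32, -59.03, 3.59], 'turn z', np.float64(-18.7))
```

Emit:
{"name": "step_arm", "arguments": {"steps": [[-3.4,-3.7,0.2,0,0,0,1],[-3.4,-3.7,0.2,0,0,0,1],[-3.4,-3.7,0.2,0,0,0,1],[-3.4,-3.7,0.2,0,0,0,1],[-3.4,-3.7,0.2,0,0,0,1],[-3.4,-3.7,0.2,0,0,0,1],[-3.4,-3.7,0.2,0,0,0,1],[-3.4,-3.7,0.2,0,0,0,1]], "force": 12}}

```text
clock: 1.25
tool_pos: [0.3639, 0.2229, 0.2398]
eef_rot: [0.163, 0.987, 0.0, 0.0]
contact_force: [1.2, -0.4, 0.0]
opening: 0.116
finger_force: 0.0
```

Emit:
{"name": "step_arm", "arguments": {"steps": [[-3.4,-3.7,0.2,0,0,0,1],[-3.4,-3.7,0.2,0,0,0,1],[-3.4,-3.7,0.2,0,0,0,1],[-3.4,-3.7,0.2,0,0,0,1],[-3.4,-3.7,0.2,0,0,0,1],[-3.4,-3.7,0.2,0,0,0,1],[-3.4,-3.7,0.2,0,0,0,1],[-3.4,-3.7,0.2,0,0,0,1]]}}

```text
clock: 2.25
tool_pos: [0.5264, -0.145, 0.2237]
eef_rot: [0.163, 0.987, 0.0, 0.0]
contact_force: [0.7, 0.3, -0.3]
opening: 0.002
finger_force: 0.0
```

```bash
python3 - <<'E'
from h import *
from m import blobs
say(); print(r.get_state()['q'])
s=snap('wrist','w1.png')
for c in blobs(s,(100,150,60),(125,255,255)):
    M=cv2.moments(c); u,v=M['m10']/M['m00'],M['m01']/M['m00']; print(u,v,cv2.contourArea(c),onz(s,u,v,.135).round(4))
print(go([.536,-.145,.165]))
E
```

```text
2.25 [ 0.5264 -0.145   0.2237] yaw 71.3 tilt z [ 0.  0. -1.] q7 1.15 F [ 0.7  0.3 -0.3] op 0.002 ff 0.0
[ 0.37516479  0.6389915  -0.31344333  1.83664716  0.28559232  0.70975936
  1.14539707]
257.35320276279685 205.92515848235402 1761.5 [ 0.5317 -0.1453  0.135 ]
392.69046795758413 117.93165053019824 2892.0 [ 0.4968 -0.0243  0.135 ]
489.89296931625995 25.330756221309496 2069.5 [0.4563 0.0513 0.135 ]
('shift cm', [-0.4, 1.09, 5.83], 'turn z', 0)
```

View pics/w1.png

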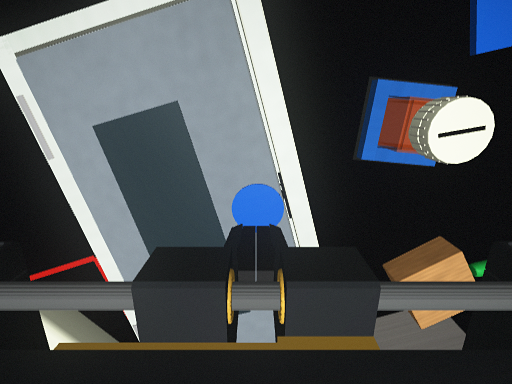

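The wrist view shows the blue spot at (257,206) just ahead of the closed fingertips, and the capped jar at (440,130) in its holder.

Emit:
{"name": "step_arm", "arguments": {"steps": [[-0.3,0.9,2.9,0,0,0,1],[0,0,2.9,0,0,0,1],[0,0,1.2,0,0,0,1],[0,0,0.4,0,0,0,1],[0,0,0.4,0,0,0,1],[0,0,0.3,0,0,0,1],[0,0,0,0,0,0,1]]}}

```text
clock: 3.18
tool_pos: [0.5315, -0.1359, 0.1432]
eef_rot: [0.163, 0.987, -0.0, 0.0]
contact_force: [-2.7, 1.3, 5.5]
opening: 0.003
finger_force: 2.9
```

```bash
python3 - <<'E'
from h import *
say()
s=snap('wrist'); say()
E
```

```text
3.17 [ 0.5315 -0.1359  0.1432] yaw 71.3 tilt z [ 0. -0. -1.] q7 1.07 F [-2.7  1.3  5.5] op 0.003 ff 2.9
3.23 [ 0.5315 -0.1359  0.1432] yaw 71.3 tilt z [ 0. -0. -1.] q7 1.07 F [-3.2  0.3  4.5] op 0.009 ff 2.9
```

Emit:
{"name": "step_arm", "arguments": {"steps": [[0,0,0.1,0,0,0,1],[0,0,0.1,0,0,0,1],[0,0,0,0,0,0,1]]}}

```text
clock: 3.6
tool_pos: [0.5315, -0.1359, 0.1418]
eef_rot: [0.163, 0.987, -0.0, 0.0]
contact_force: [-4.3, 0.7, 11.5]
opening: 0.002
finger_force: 6.3
```

Emit:
{"name": "step_arm", "arguments": {"steps": [[0,0,-1.5,0,0,0,1],[1,3,-2,0,0,0,0.5],[1.4,4,-2,0,0,0,0],[1.4,4,-2,0,0,0,-1],[1.4,4,-2,0,0,0,-1],[0.5,1.5,0,0,0,0,-1],[0,0,0,0,0,0,-1],[0,0,0,0,0,0,-1]]}}

```text
clock: 4.6
tool_pos: [0.5303, 0.0364, 0.2349]
eef_rot: [0.164, 0.986, -0.001, -0.001]
contact_force: [0.3, -0.9, 0.8]
opening: 0.774
finger_force: 0.0
```

```bash
python3 - <<'E'
from h import *
from m import blobs
s=snap('wrist','w2.png'); say()
for c in blobs(s,(0,0,200),(180,45,255),300):
    e=cv2.fitEllipse(c); print('white',np.round(e[0]),cv2.contourArea(c),onz(s,*e[0],.109).round(4))
E
```

```text
4.65 [0.5303 0.0363 0.2349] yaw 71.1 tilt z [-0.002 -0.002 -1.   ] q7 0.84 F [ 0.  -0.7 -0.9] op 0.816 ff 0.0
white [427. 184.] 1865.5 [0.5804 0.193  0.109 ]
white [396. 170.] 827.5 [0.5567 0.1674 0.109 ]
white [262. 185.] 2695.5 [0.5295 0.0427 0.109 ]
white [ 46. 169.] 11078.5 [ 0.4489 -0.1465  0.109 ]
```

View pics/w2.png

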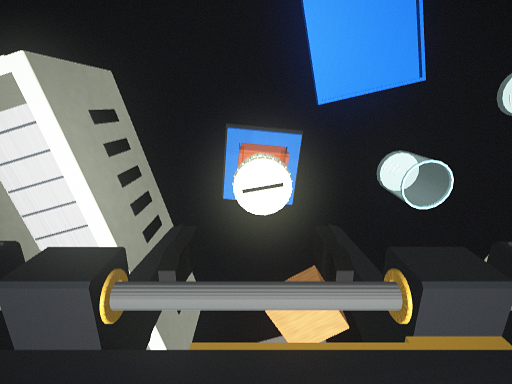

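The wrist view shows the door open (chamber interior visible at the left), the cap at (262,185), and the beaker rim at (427,184).

Emit:
{"name": "step_arm", "arguments": {"steps": [[0.1,0.6,0,0,0,10,-1],[0,0,0,0,0,10,-1],[0,0,0,0,0,10,-1],[0,0,0,0,0,10,-1],[0,0,0,0,0,10,-1],[0,0,1,0,0,10,-1],[0,0,2,0,0,10,-1],[0,0,2,0,0,10,-1]]}}

```text
clock: 5.65
tool_pos: [0.5315, 0.0429, 0.1849]
eef_rot: [0.762, 0.648, -0.0, 0.0]
contact_force: [-0.6, -0.2, -0.7]
opening: 1.0
finger_force: 0.0
```

Emit:
{"name": "step_arm", "arguments": {"steps": [[0,0,2,0,0,0,-1],[0,0,2,0,0,0,-1],[0,0,0,0,0,0,-1],[0,0,0,0,0,0,-1]]}}

```text
clock: 6.15
tool_pos: [0.5318, 0.0439, 0.146]
eef_rot: [0.759, 0.651, 0.0, 0.0]
contact_force: [0.5, 1.4, 0.3]
opening: 1.001
finger_force: 0.0
```

```bash
python3 - <<'E'
from h import *
from m import blobs
s=snap('wrist','w3.png'); say()
for c in blobs(s,(0,0,200),(180,45,255),300):
    e=cv2.fitEllipse(c); print('white',np.round(e[0]),np.round(e[1]),cv2.contourArea(c),onz(s,*e[0],.109).round(4))
E
```

```text
6.2 [0.532  0.0441 0.1463] yaw -8.8 tilt z [ 0.001 -0.    -1.   ] q7 -0.17 F [-0.2 -0.5 -0.2] op 0.996 ff 0.0
white [258. 221.] [85. 89.] 5889.0 [0.5332 0.0467 0.109 ]
```

View pics/w3.png

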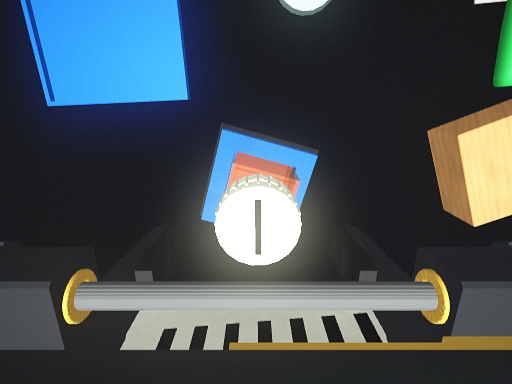

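The cap is centred between the fingers at (258,221).

Emit:
{"name": "step_arm", "arguments": {"steps": [[0.1,0.1,1.7,0,0,0,-1],[0,0,1.3,0,0,0,-1],[0,0,0.4,0,0,0,0],[0,0,0,0,0,0,1],[0,0,0,0,0,0,1],[0,0,0,0,0,0,1]], "force": 20}}

```text
clock: 6.95
tool_pos: [0.5328, 0.0456, 0.112]
eef_rot: [0.759, 0.651, 0.0, 0.0]
contact_force: [-0.4, -0.6, -0.6]
opening: 0.657
finger_force: 20.0
```

Emit:
{"name": "step_arm", "arguments": {"steps": [[0,0,0,0,0,-8,1],[0,0,0,0,0,-8,1],[0,0,0,0,0,-8,1],[0,0,0,0,0,-8,1],[0,0,0,0,0,-8,1],[0,0,0,0,0,-8,1],[0,0,0,0,0,0,1]]}}

```text
clock: 7.82
tool_pos: [0.5325, 0.0452, 0.1119]
eef_rot: [0.429, 0.903, -0.0, -0.0]
contact_force: [-0.5, -0.6, 1.9]
opening: 0.649
finger_force: 20.0
```

```bash
python3 - <<'E'
from h import *
say(); print(r.get_state()['moment'].__repr__())
E
```

```text
7.83 [0.5325 0.0452 0.1119] yaw 39.2 tilt z [-0. -0. -1.] q7 0.33 F [-0.5 -0.6  1.9] op 0.649 ff 20.0
array([-0.17370943,  0.17492908,  0.0181441 ])
```

Emit:
{"name": "step_arm", "arguments": {"steps": [[0,0,0,0,0,-8,1],[0,0,0,0,0,-8,1],[0,0,0,0,0,-8,1],[0,0,0,0,0,-8,1],[0,0,0,0,0,-8,1],[0,0,0,0,0,-8,1],[0,0,0,0,0,-8,1],[0,0,0,0,0,0,1]]}}

```text
clock: 8.82
tool_pos: [0.5314, 0.0431, 0.1117]
eef_rot: [-0.043, 0.999, -0.002, -0.002]
contact_force: [-2.4, -4.3, 4.7]
opening: 0.651
finger_force: 20.0
```

```bash
python3 - <<'E'
from h import *
s=snap('wrist','w4.png')
say(); st=r.get_state();print(st['moment'],np.round(st['q'],2))
E
```

```text
8.88 [0.5314 0.0431 0.1117] yaw 94.8 tilt z [-0.003 -0.004 -1.   ] q7 0.94 F [-2.3 -5.2  5.7] op 0.654 ff 20.0
[-1.05054859  0.63730161 -0.50417263] [ 0.03  0.81 -0.34  1.95  0.56  0.48  0.94]
```

View pics/w4.png

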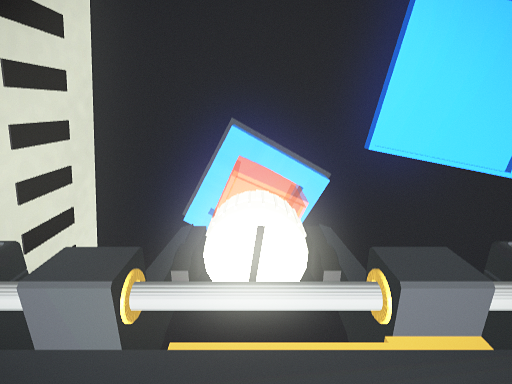

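Emit:
{"name": "step_arm", "arguments": {"steps": [[0,0,0,0,0,6,1],[0,0,-0.4,0,0,0,1],[0,0,0,0,0,0,1]]}}

```text
clock: 9.25
tool_pos: [0.5328, 0.0461, 0.1159]
eef_rot: [0.006, 1.0, 0.0, 0.0]
contact_force: [-1.3, -0.9, 0.7]
opening: 0.649
finger_force: 20.0
```

```bash
python3 - <<'E'
from h import *
say(); st=r.get_state();print(st['moment'])
E
```

```text
9.25 [0.5328 0.0461 0.1159] yaw 89.3 tilt z [ 0.001  0.    -1.   ] q7 0.88 F [-1.3 -0.9  0.7] op 0.649 ff 20.0
[-0.16924511  0.2568794  -0.00395626]
```

Emit:
{"name": "step_arm", "arguments": {"steps": [[0,0,-0.8,0,0,0,1],[0,0,-0.8,0,0,0,1],[0,0,0,0,0,0,1]]}}

```text
clock: 9.62
tool_pos: [0.5336, 0.0461, 0.1327]
eef_rot: [0.006, 1.0, 0.001, 0.001]
contact_force: [0.1, 0.7, -0.8]
opening: 0.654
finger_force: 20.0
```

```bash
python3 - <<'E'
from h import *
s=snap('wrist','w5.png')
say()
E
```

```text
9.68 [0.5332 0.046  0.1323] yaw 89.3 tilt z [ 0.002  0.001 -1.   ] q7 0.89 F [ 0.2  0.3 -1.6] op 0.654 ff 20.0
```

View pics/w5.png

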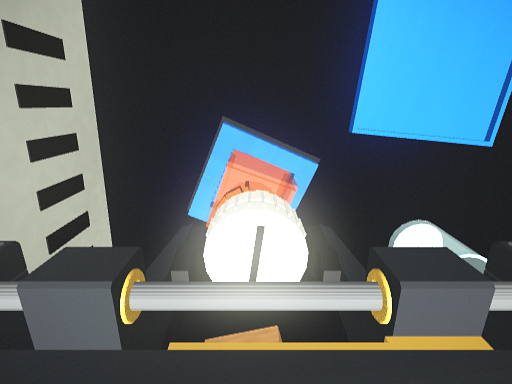

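The neck thread is now visible at (235,190) under the cap and the jar is still in the holder at (265,180), so the cap is free.

Emit:
{"name": "step_arm", "arguments": {"steps": [[0,0,-2,0,0,0,1],[0,0,-2,0,0,0,1],[2.2,3.2,0,0,0,0,1],[2.2,3.2,0,0,0,0,1],[2.2,3.2,0,0,0,0,1],[2.2,3.2,0,0,0,0,1],[1.6,2.2,0,0,0,0,1],[0.7,0.9,0,0,0,0,1]]}}

```text
clock: 10.68
tool_pos: [0.4228, 0.2076, 0.1718]
eef_rot: [0.005, 1.0, 0.0, -0.0]
contact_force: [0.8, 0.3, -1.2]
opening: 0.649
finger_force: 20.0
```

Emit:
{"name": "step_arm", "arguments": {"steps": [[0,0,0,0,0,0,1],[0,0,0,0,0,0,1]]}}

```text
clock: 10.92
tool_pos: [0.4244, 0.2047, 0.1716]
eef_rot: [0.007, 1.0, -0.0, 0.0]
contact_force: [-0.3, -1.3, -0.6]
opening: 0.652
finger_force: 20.0
```

```bash
python3 - <<'E'
from h import *
from m import blobs
s=snap('wrist','w6.png'); t=snap('top')
say()
for n,S in(('w',s),('t',t)):
  for c in blobs(S,(100,130,60),(125,255,255),500):
    b=cv2.boxPoints(cv2.minAreaRect(c)); print(n,cv2.contourArea(c),[onz(S,*p,.01).round(3)[:2].tolist() for p in b])
m=(cv2.inRange(cv2.cvtColor(t['pixels'],cv2.COLOR_RGB2HSV),(0,90,60),(12,255,255)))
n,l,st,ce=cv2.connectedComponentsWithStats(m)
for i in range(1,n):
    if st[i,4]>60: print('red',st[i],onz(t,*ce[i],.09).round(3))
cv2.imwrite('pics/c2.png',cv2.resize(t['pixels'][165:260,230:325,::-1],None,fx=4,fy=4,interpolation=cv2.INTER_CUBIC))
E
```

```text
11.03 [0.4244 0.2048 0.1716] yaw 89.1 tilt z [ 0.    -0.001 -1.   ] q7 0.55 F [0.1 0.1 0.1] op 0.653 ff 20.0
w 915.5 [[0.505, -0.002], [0.466, 0.016], [0.497, 0.1], [0.538, 0.084]]
w 5755.0 [[0.331, 0.116], [0.324, 0.286], [0.433, 0.302], [0.443, 0.111]]
t 1327.0 [[0.509, 0.108], [0.601, 0.068], [0.56, -0.024], [0.469, 0.018]]
red [428 104  84  39 648] [ 0.811 -0.445  0.09 ]
red [ 40 130  88  16 529] [0.74  0.504 0.09 ]
red [   0  174  125   72 1017] [0.493 0.509 0.09 ]
red [452 203  60   7 373] [ 0.567 -0.488  0.09 ]
red [256 206  25  26 365] [0.526 0.045 0.09 ]
red [484 272  28 112 675] [ 0.295 -0.491  0.09 ]
```

View pics/c2.png

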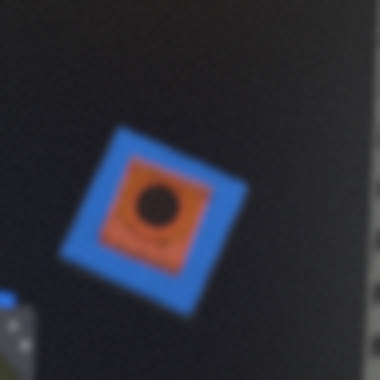

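The jar stands open in its holder (neck at top pixel 269,216); it has turned a few degrees in its play. Lowering the cap.

Emit:
{"name": "step_arm", "arguments": {"steps": [[0,0,3,0,0,0,1],[0,0,3,0,0,0,1],[0,0,3,0,0,0,1],[0,0,2,0,0,0,1],[0,0,1.2,0,0,0,1],[0,0,0.5,0,0,0,1],[0,0,0.2,0,0,0,1],[0,0,0,0,0,0,1]]}}

```text
clock: 12.02
tool_pos: [0.424, 0.2061, 0.0431]
eef_rot: [0.006, 1.0, 0.0, 0.0]
contact_force: [0.2, -0.4, -0.6]
opening: 0.649
finger_force: 20.0
```

Emit:
{"name": "step_arm", "arguments": {"steps": [[0,0,0.1,0,0,0,1],[0,0,0,0,0,0,1],[0,0,0,0,0,0,1]]}}

```text
clock: 12.4
tool_pos: [0.4237, 0.206, 0.0419]
eef_rot: [0.006, 1.0, 0.0, 0.0]
contact_force: [-0.2, 0.6, -1.1]
opening: 0.653
finger_force: 20.0
```

Emit:
{"name": "step_arm", "arguments": {"steps": [[0,0,0.1,0,0,0,1],[0,0,0.1,0,0,0,1],[0,0,0,0,0,0,1]]}}

```text
clock: 12.78
tool_pos: [0.4236, 0.206, 0.0396]
eef_rot: [0.006, 1.0, -0.0, -0.0]
contact_force: [-0.1, -0.1, -1.0]
opening: 0.653
finger_force: 20.0
```

Emit:
{"name": "step_arm", "arguments": {"steps": [[0,0,0.1,0,0,0,1],[0,0,0.05,0,0,0,1],[0,0,0,0,0,0,1]]}}

```text
clock: 13.15
tool_pos: [0.4236, 0.206, 0.0385]
eef_rot: [0.006, 1.0, 0.0, 0.0]
contact_force: [-0.5, -0.5, 3.8]
opening: 0.656
finger_force: 20.0
```

Emit:
{"name": "step_arm", "arguments": {"steps": [[0,0,0,0,0,0,-0.6],[0,0,0,0,0,0,-0.6],[0,0,0,0,0,0,-0.8],[0,0,-1.5,0,0,0,-1],[0,0,-2.5,0,0,0,-1],[0,0,-4,0,0,0,-1],[0,0,-4,0,0,0,-1],[0,0,-2,0,0,0,-1]], "force": 20}}

```text
clock: 14.15
tool_pos: [0.4241, 0.2061, 0.1801]
eef_rot: [0.007, 1.0, 0.001, 0.001]
contact_force: [-0.4, 0.5, -0.3]
opening: 1.003
finger_force: 0.0
```

Emit:
{"name": "step_arm", "arguments": {"steps": [[-2.7,-3.8,0,0,0,0,-1],[-2.7,-3.8,0,0,0,0,-1],[-2.7,-3.8,0,0,0,0,-1],[-2,-3,0,0,0,0,-1],[-1,-1.5,0,0,0,10,-1],[0,0,0,0,0,10,-1],[0,0,0,0,0,10,-1],[0,0,0,0,0,10,-1]]}}

```text
clock: 15.15
tool_pos: [0.5323, 0.0454, 0.178]
eef_rot: [0.351, 0.936, -0.0, -0.0]
contact_force: [-1.7, 0.5, -0.0]
opening: 0.999
finger_force: 0.0
```

Emit:
{"name": "step_arm", "arguments": {"steps": [[0,0,0,0,0,10,-1],[0,0,0,0,0,10,-1],[0,0,0,0,0,10,-1],[0,0,0,0,0,10,-1],[0,0,0,0,0,10,-1],[0,0,0,0,0,10,-1],[0,0,0,0,0,10,-1],[0,0,0,0,0,0,-1]]}}

```text
clock: 16.15
tool_pos: [0.5324, 0.0457, 0.1781]
eef_rot: [0.822, 0.569, -0.0, 0.0]
contact_force: [-0.0, -0.8, -0.5]
opening: 1.003
finger_force: 0.0
```

```bash
python3 - <<'E'
from h import *
from m import blobs
r0=r.get_state()
s=snap('wrist'); t=snap('top')
say(); print(go([.5325,.0455,.14],-21))
for c in blobs(t,(0,0,200),(180,45,255),150):
    e=cv2.fitEllipse(c); print('white',np.round(e[0]),np.round(e[1]),onz(t,*e[0],.036).round(3))
W=s['pixels'][:,:,::-1]; T=cv2.resize(t['pixels'][130:310,170:430,::-1],None,fx=1.5,fy=1.5)
c=np.zeros((384,512+390,3),np.uint8); c[:,:512]=W; c[:270,512:]=T; cv2.imwrite('pics/c3.png',cv2.resize(c,(800,340)))
E
```

```text
16.25 [0.5324 0.0457 0.1781] yaw -20.5 tilt z [-0. -0. -1.] q7 -0.39 F [-0.6  0.2  0. ] op 1.0 ff 0.0
('shift cm', [-0.01, 0.01, 3.81], 'turn z', np.float64(0.5))
white [204. 259.] [22. 22.] [0.427 0.206 0.036]
white [377. 219.] [101. 160.] [ 0.537 -0.238  0.036]
white [ 52. 185.] [82. 93.] [0.614 0.612 0.036]
white [485. 154.] [61. 68.] [ 0.716 -0.534  0.036]
white [160. 121.] [30. 31.] [0.794 0.337 0.036]
white [113.  83.] [ 44. 103.] [0.901 0.472 0.036]
```

View pics/c3.png

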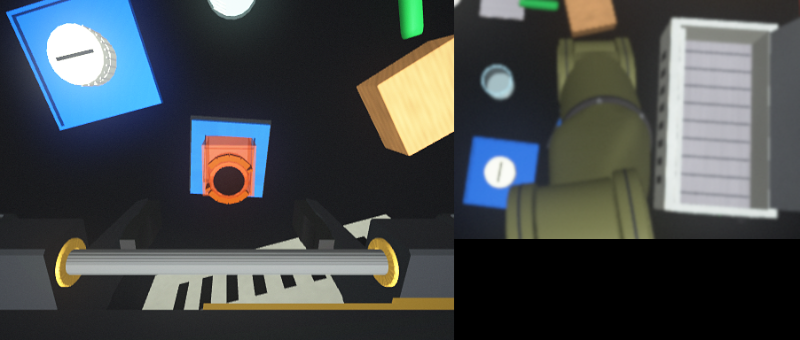

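The cap lies flat in the tray (75,55) and the open neck (229,183) is centred between the fingers.

Emit:
{"name": "step_arm", "arguments": {"steps": [[0,0,3,0,0,0,-1],[0,0,2.5,0,0,0,-1],[0,0,1.7,0,0,0,-1],[0,0,1,0,0,0,-0.5],[0,0,0.5,0,0,0,0.3],[0,0,0,0,0,0,1],[0,0,0,0,0,0,1],[0,0,0,0,0,0,1]], "force": 20}}

```text
clock: 17.25
tool_pos: [0.5337, 0.0456, 0.0919]
eef_rot: [0.823, 0.568, 0.001, 0.001]
contact_force: [2.4, -0.6, -0.6]
opening: 0.456
finger_force: 15.0
```

Emit:
{"name": "step_arm", "arguments": {"steps": [[0,0,0,0,0,0,1],[0,0,-0.5,0,0,0,1],[0,0,-1,0,0,0,1],[0,0,-1,0,0,0,1],[0,0,0,0,0,0,1]]}}

```text
clock: 17.88
tool_pos: [0.5321, 0.0458, 0.117]
eef_rot: [0.823, 0.569, -0.0, -0.0]
contact_force: [1.0, 0.1, -2.6]
opening: 0.45
finger_force: 20.0
```

```bash
python3 - <<'E'
from h import *
say()
E
```

```text
17.88 [0.5321 0.0458 0.117 ] yaw -20.7 tilt z [-0.  0. -1.] q7 -0.38 F [ 1.   0.1 -2.6] op 0.45 ff 20.0
```

Emit:
{"name": "step_arm", "arguments": {"steps": [[0,0,-3,0,0,0,1],[0,0,-4,0,0,0,1],[0,0,-4,0,0,0,1],[0,0,-2.3,0,0,0,1],[-2,0.8,0,0,0,0,1],[-3.5,1.3,0,0,0,0,1],[-4,1.5,0,0,0,-4,1],[0,0,0,0,0,0,1]]}}

```text
clock: 18.88
tool_pos: [0.5311, -0.0609, 0.249]
eef_rot: [0.804, 0.594, -0.002, 0.0]
contact_force: [0.0, 1.1, -1.7]
opening: 0.451
finger_force: 20.0
```

```bash
python3 - <<'E'
from h import *
say(); print(go([.532,-.207,.25],-3.5))
E
```

```text
18.88 [ 0.5311 -0.0609  0.249 ] yaw -17.1 tilt z [-0.002 -0.003 -1.   ] q7 -0.18 F [ 0.   1.1 -1.7] op 0.451 ff 20.0
('shift cm', [-13.94, 4.38, -0.06], 'turn z', np.float64(-13.6))
```

Emit:
{"name": "step_arm", "arguments": {"steps": [[-3,1,0,0,0,0,1],[-4,1.3,0,0,0,0,1],[-4,1.2,0,0,0,0,1],[-2.2,0.7,0,0,0,0,1],[-0.7,0.2,0,0,0,-5,1],[0,0,0,0,0,-5,1],[0,0,0,0,0,-4,1],[0,0,0,0,0,0,1]]}}

```text
clock: 19.88
tool_pos: [0.5343, -0.2007, 0.2488]
eef_rot: [0.724, 0.69, -0.0, -0.001]
contact_force: [0.5, -0.2, -1.6]
opening: 0.445
finger_force: 20.0
```

```bash
python3 - <<'E'
from h import *
s=snap('wrist'); t=snap('scene')
say()
c=np.hstack([s['pixels'][:,:,::-1],t['pixels'][:,:,::-1]]); cv2.imwrite('pics/c4.png',cv2.resize(c,(800,300),interpolation=cv2.INTER_AREA))
E
```

```text
19.98 [ 0.5345 -0.201   0.2489] yaw -2.8 tilt z [-0.001  0.001 -1.   ] q7 0.24 F [ 0.8 -0.6 -2. ] op 0.448 ff 20.0
```

View pics/c4.png

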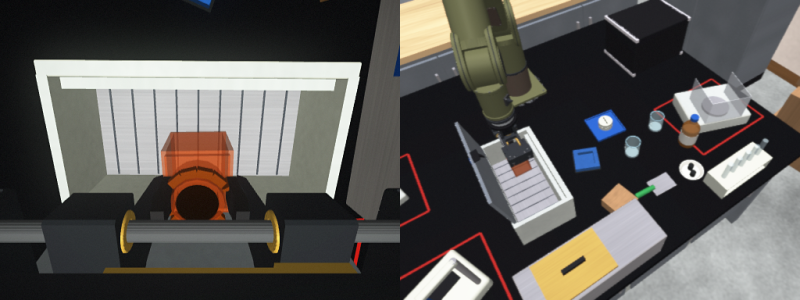

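The wrist view shows the jar hanging upright and centred between the chamber's ends (rim outer edge from (46,79) to (461,82) full-scale).

```bash
python3 - <<'E'
from h import *
s=snap('wrist'); g=cv2.cvtColor(s['pixels'],cv2.COLOR_RGB2GRAY)
for u in(80,256,420):
    c=g[60:130,u].astype(int); v=60+np.argmax(np.diff(c)); print(u,v,onz(s,u,v+.5,.135).round(4))
print(onz(s,46,79,.135).round(3),onz(s,461,82,.135).round(3))
E
```

```text
80 75 [ 0.395  -0.0954  0.135 ]
256 76 [ 0.539  -0.1031  0.135 ]
420 77 [ 0.6732 -0.1104  0.135 ]
[ 0.366 -0.097  0.135] [ 0.707 -0.115  0.135]
```

Emit:
{"name": "step_arm", "arguments": {"steps": [[0,-0.3,2.5,0,0,0,1],[0,0,3,0,0,0,1],[0,0,3,0,0,0,1],[0,0,2.5,0,0,0,1],[0,0,1.5,0,0,0,1],[0,0,0.7,0,0,0,1],[0,0,0.3,0,0,0,1],[0,0,0,0,0,0,1]]}}

```text
clock: 21.02
tool_pos: [0.5322, -0.2017, 0.1147]
eef_rot: [0.724, 0.69, 0.0, 0.0]
contact_force: [-1.0, -0.6, -3.5]
opening: 0.449
finger_force: 20.0
```

Emit:
{"name": "step_arm", "arguments": {"steps": [[0,0,0.1,0,0,0,1],[0,0,0,0,0,0,1],[0,0,0,0,0,0,1]]}}

```text
clock: 21.4
tool_pos: [0.5319, -0.2016, 0.1134]
eef_rot: [0.724, 0.69, 0.0, 0.0]
contact_force: [0.3, 0.0, -1.1]
opening: 0.444
finger_force: 20.0
```

Emit:
{"name": "step_arm", "arguments": {"steps": [[0,0,0.1,0,0,0,1],[0,0,0.05,0,0,0,1],[0,0,0,0,0,0,1]]}}

```text
clock: 21.78
tool_pos: [0.5322, -0.2012, 0.1121]
eef_rot: [0.724, 0.69, 0.0, 0.0]
contact_force: [-0.2, 1.1, 4.6]
opening: 0.447
finger_force: 20.0
```

Emit:
{"name": "step_arm", "arguments": {"steps": [[0,0,0.05,0,0,0,1],[0,0,0,0,0,0,1],[0,0,0,0,0,0,1]]}}

```text
clock: 22.15
tool_pos: [0.5323, -0.2009, 0.1119]
eef_rot: [0.724, 0.69, 0.001, 0.0]
contact_force: [-1.4, 3.9, 7.8]
opening: 0.446
finger_force: 20.0
```

Emit:
{"name": "step_arm", "arguments": {"steps": [[0,0,-0.1,0,0,0,0],[0,0,0,0,0,0,-0.2],[0,0,0,0,0,0,-0.3],[0,0,-1,0,0,0,-0.3],[0,0,-3,0,0,0,-0.3],[0,0,-4,0,0,0,-0.6],[0,0,-4,0,0,0,-1],[0,0,-2,0,0,0,-1]]}}

```text
clock: 23.15
tool_pos: [0.5326, -0.2021, 0.2551]
eef_rot: [0.724, 0.69, 0.001, 0.002]
contact_force: [0.2, -0.6, -0.2]
opening: 0.964
finger_force: 0.0
```

Emit:
{"name": "step_arm", "arguments": {"steps": [[4,0.4,0,0,0,0,-1],[6,0.7,0,0,0,0,-1],[6,0.7,0,0,0,0,-1],[6,0.7,0,0,0,0,-1],[6,0.7,0,0,0,0,-1],[6,0.7,0,0,0,0,-1],[4,0.4,0,0,0,0,-1],[2,0.2,0,0,0,0,-1]]}}

```text
clock: 24.15
tool_pos: [0.5955, 0.1987, 0.2525]
eef_rot: [0.723, 0.691, 0.0, -0.0]
contact_force: [-0.1, 0.6, 0.1]
opening: 1.005
finger_force: 0.0
```

Emit:
{"name": "step_arm", "arguments": {"steps": [[0,0,2,0,0,0,-1],[0,0,2,0,0,0,-1],[0,0,2,0,0,0,-1],[0,0,0,0,0,0,-1],[0,0,0,0,0,0,-1]]}}

```text
clock: 24.78
tool_pos: [0.5964, 0.1949, 0.1931]
eef_rot: [0.724, 0.69, 0.0, 0.0]
contact_force: [0.6, -0.2, 0.7]
opening: 0.997
finger_force: 0.0
```

```bash
python3 - <<'E'
from h import *
s=snap('wrist'); t=snap('top')
say()
c=np.zeros((384,512+520,3),np.uint8); c[:,:512]=s['pixels'][:,:,::-1]; c[:,512:]=cv2.resize(t['pixels'][125:317,90:350,::-1],(520,384),interpolation=cv2.INTER_CUBIC)
cv2.imwrite('pics/c5.png',cv2.resize(c,(800,298),interpolation=cv2.INTER_AREA))
E
```

```text
24.88 [0.5965 0.1955 0.1934] yaw -2.8 tilt z [ 0.002  0.001 -1.   ] q7 -0.38 F [ 0.1  0.2 -1.6] op 0.997 ff 0.0
```

View pics/c5.png

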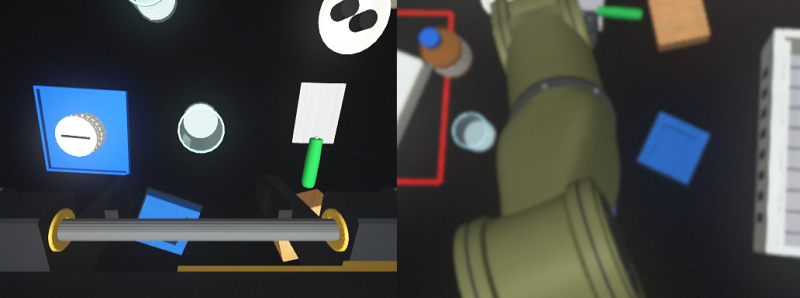

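The wrist view shows the beaker rim at about (259,167) full-scale, near its earlier estimate. In the top view the other beaker is still at its place.

```bash
cat >> m.py <<'E'
def beaker(s,box,z=.07):
    u0,u1,v0,v1=box; g=cv2.cvtColor(s['pixels'],cv2.COLOR_RGB2GRAY)
    m=np.zeros_like(g); m[v0:v1,u0:u1]=(g[v0:v1,u0:u1]>60)*255
    c=max(cv2.findContours(m,0,1)[0],key=cv2.contourArea); x,y,w,h=cv2.boundingRect(c)
    # rim is the nearer (larger, lower in the wrist picture) circle: full width, bottom-aligned
    u,v=x+w/2,y+h-w/2
    return (x,y,w,h),onz(s,u,v,z).round(4)
E
python3 - <<'E'
from h import *
from m import *
s=snap('wrist'); print(beaker(s,(190,340,90,230))); p=beaker(s,(190,340,90,230))[1]
print(go([p[0],p[1],.12]))
E
```

```text
((229, 132, 61, 66), array([0.6009, 0.2149, 0.07  ]))
('shift cm', [1.94, 0.34, 7.33], 'turn z', 0)
```

Emit:
{"name": "step_arm", "arguments": {"steps": [[1.9,0.3,2,0,0,0,-1],[0,0,3,0,0,0,-1],[0,0,3,0,0,0,-1],[0,0,2.5,0,0,0,-1],[0,0,1.2,0,0,0,-0.8],[0,0,0.4,0,0,0,0],[0,0,0,0,0,0,1],[0,0,0,0,0,0,1]], "force": 12}}

```text
clock: 25.92
tool_pos: [0.6005, 0.2149, 0.0722]
eef_rot: [0.724, 0.69, 0.001, 0.0]
contact_force: [0.3, -1.1, 1.2]
opening: 0.636
finger_force: 12.0
```

Emit:
{"name": "step_arm", "arguments": {"steps": [[0,0,0,0,0,0,1],[0,0,0,0,0,0,1],[0,0,-1,0,0,0,1],[0,0,-3,0,0,0,1],[0,0,-4,0,0,0,1],[0,0,-4,0,0,0,1],[0,0,-4,0,0,0,1],[0,0,-1.5,0,0,0,1]]}}

```text
clock: 26.92
tool_pos: [0.6004, 0.2149, 0.2487]
eef_rot: [0.724, 0.69, 0.002, 0.001]
contact_force: [0.8, 0.1, -1.9]
opening: 0.628
finger_force: 12.0
```

```bash
python3 - <<'E'
from h import *
s=snap('wrist'); say(); c,sn=np.cos(np.radians(-3.1)),np.sin(np.radians(-3.1))
for dx in(.095,-.095): print(dx,[.531+dx*c, -.2005+dx*sn],go([.531+dx*c,-.2005+dx*sn,.25],-3.1))
E
```

```text
26.98 [0.6006 0.215  0.2493] yaw -2.7 tilt z [ 0.004  0.002 -1.   ] q7 -0.41 F [ 0.5 -0.5  0.2] op 0.63 ff 12.0
0.095 [np.float64(0.6258609836809902), np.float64(-0.20563748723355366)] ('shift cm', [-41.89, 4.52, -0.13], 'turn z', np.float64(0.4))
-0.095 [np.float64(0.4361390163190099), np.float64(-0.19536251276644637)] ('shift cm', [-41.77, -14.48, -0.2], 'turn z', np.float64(0.4))
```

Emit:
{"name": "step_arm", "arguments": {"steps": [[-3,0.3,0,0,0,0,1],[-5,0.5,0,0,0,0,1],[-5,0.5,0,0,0,0,1],[-5,0.5,0,0,0,0,1],[-5,0.5,0,0,0,0,1],[-5,0.5,0,0,0,0,1],[-5,0.6,0,0,0,0,1],[-4,0.5,0,0,0,0,1]]}}

```text
clock: 27.98
tool_pos: [0.6197, -0.1592, 0.2442]
eef_rot: [0.724, 0.69, -0.001, -0.001]
contact_force: [0.9, 0.5, -1.3]
opening: 0.632
finger_force: 12.0
```

Emit:
{"name": "step_arm", "arguments": {"steps": [[-3,0.4,0,0,0,0,1],[-1.5,0.2,0,0,0,0,1],[-0.4,0,0,0,0,0,1],[0,0,0,0,0,0,1],[0,0,0,0,0,0,1]]}}

```text
clock: 28.6
tool_pos: [0.625, -0.204, 0.2461]
eef_rot: [0.723, 0.691, 0.0, -0.001]
contact_force: [-0.3, -0.2, -0.9]
opening: 0.63
finger_force: 12.0
```

```bash
python3 - <<'E'
from h import *
s=snap('wrist'); say(); print(go([.626,-.2055,.099]))
E
```

```text
28.65 [ 0.625  -0.2043  0.2462] yaw -2.6 tilt z [ 0.     0.001 -1.   ] q7 0.21 F [ 0.3  0.3 -1. ] op 0.628 ff 12.0
('shift cm', [-0.13, 0.11, 14.72], 'turn z', 0)
```

Emit:
{"name": "step_arm", "arguments": {"steps": [[-0.1,0.1,2.5,0,0,0,1],[0,0,3,0,0,0,1],[0,0,3,0,0,0,1],[0,0,3,0,0,0,1],[0,0,2,0,0,0,1],[0,0,0.8,0,0,0,1],[0,0,0.3,0,0,0,1],[0,0,0,0,0,0,1]]}}

```text
clock: 29.65
tool_pos: [0.6263, -0.2072, 0.1009]
eef_rot: [0.724, 0.69, 0.0, 0.001]
contact_force: [0.2, -0.0, -1.1]
opening: 0.629
finger_force: 12.0
```

Emit:
{"name": "step_arm", "arguments": {"steps": [[0,0,0.1,0,0,0,1],[0,0,0.05,0,0,0,1],[0,0,0,0,0,0,1]]}}

```text
clock: 30.02
tool_pos: [0.6258, -0.2071, 0.0989]
eef_rot: [0.724, 0.69, 0.0, 0.0]
contact_force: [0.2, 1.0, -0.9]
opening: 0.629
finger_force: 12.0
```

Emit:
{"name": "step_arm", "arguments": {"steps": [[0,0,0.1,0,0,0,1],[0,0,0,0,0,0,1],[0,0,0,0,0,0,1]]}}

```text
clock: 30.4
tool_pos: [0.6257, -0.207, 0.0976]
eef_rot: [0.724, 0.69, 0.0, -0.0]
contact_force: [0.2, -0.3, -1.6]
opening: 0.634
finger_force: 12.0
```

Emit:
{"name": "step_arm", "arguments": {"steps": [[0,0,0.1,0,0,0,1],[0,0,0,0,0,0,1],[0,0,0,0,0,0,1]]}}

```text
clock: 30.78
tool_pos: [0.6258, -0.2072, 0.0971]
eef_rot: [0.724, 0.69, 0.0, 0.0]
contact_force: [-0.7, -0.1, 4.2]
opening: 0.633
finger_force: 12.0
```

Emit:
{"name": "step_arm", "arguments": {"steps": [[0,0,0,0,0,0,-0.4],[0,0,0,0,0,0,-0.55],[0,0,0,0,0,0,-0.55],[0,0,-1,0,0,0,-0.55],[0,0,-3,0,0,0,-0.55],[0,0,-4,0,0,0,-0.6],[0,0,-4,0,0,0,-1],[0,0,-3,0,0,0,-1]]}}

```text
clock: 31.78
tool_pos: [0.6262, -0.2073, 0.2495]
eef_rot: [0.724, 0.69, 0.001, 0.001]
contact_force: [0.2, 0.2, -0.3]
opening: 0.989
finger_force: 0.0
```

Emit:
{"name": "step_arm", "arguments": {"steps": [[4,-0.7,0,0,0,0,-1],[6,-1.1,0,0,0,0,-1],[6,-1.1,0,0,0,0,-1],[6,-1.1,0,0,0,0,-1],[6,-1.1,0,0,0,0,-1],[6,-1.1,0,0,0,0,-1],[6,-1.1,0,0,0,0,-1],[6,-1.1,0,0,0,0,-1]]}}

```text
clock: 32.78
tool_pos: [0.5634, 0.2583, 0.2476]
eef_rot: [0.724, 0.69, 0.001, 0.0]
contact_force: [0.1, -0.1, -0.4]
opening: 0.997
finger_force: 0.0
```

Emit:
{"name": "step_arm", "arguments": {"steps": [[5,-0.9,0,0,0,0,-1],[3.5,-0.6,0,0,0,0,-1],[1.8,-0.3,0,0,0,0,-1],[0,0,1,0,0,8,-1],[0,0,2,0,0,8,-1],[0,0,2,0,0,6,-1],[0,0,0,0,0,0,-1],[0,0,0,0,0,0,-1]]}}

```text
clock: 33.78
tool_pos: [0.5514, 0.3596, 0.1977]
eef_rot: [0.842, 0.54, 0.001, 0.0]
contact_force: [0.1, 1.1, -0.1]
opening: 1.001
finger_force: 0.0
```

```bash
python3 - <<'E'
from h import *
from m import *
s=snap('wrist'); t=snap('top'); say()
print(proj(s,[.549,.375,.07]))
c=np.zeros((384,512+520,3),np.uint8); c[:,:512]=s['pixels'][:,:,::-1]; c[:,512:]=cv2.resize(t['pixels'][125:317,200:460,::-1],(520,384),interpolation=cv2.INTER_CUBIC)
cv2.imwrite('pics/c6.png',cv2.resize(c,(800,298),interpolation=cv2.INTER_AREA))
E
```

```text
33.88 [0.5514 0.3601 0.198 ] yaw -24.7 tilt z [ 0.002  0.001 -1.   ] q7 -0.92 F [ 0.8 -0.6 -0.1] op 0.999 ff 0.0
(np.float64(246.82083099733998), np.float64(173.1558862262322))
```

View pics/c6.png

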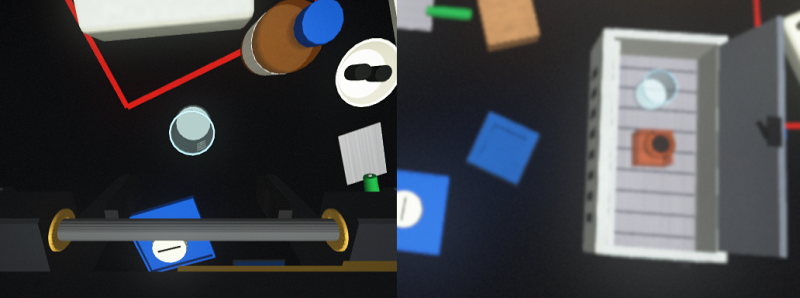

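The beaker rim is at about (248,169), undisturbed. The top view shows the jar and first beaker standing upright in the chamber.

```bash
python3 - <<'E'
from h import *
from m import *
s=snap('wrist'); b=beaker(s,(190,320,115,230)); print(b); p=b[1]
print(go([p[0],p[1],.072]))
E
```

```text
((218, 136, 60, 65), array([0.5509, 0.3769, 0.07  ]))
('shift cm', [1.49, -0.74, 12.59], 'turn z', 0)
```

Emit:
{"name": "step_arm", "arguments": {"steps": [[1.5,-0.7,2.4,0,0,0,-1],[0,0,3,0,0,0,-1],[0,0,3,0,0,0,-1],[0,0,2.5,0,0,0,-1],[0,0,1.2,0,0,0,-0.8],[0,0,0.5,0,0,0,0],[0,0,0,0,0,0,1],[0,0,0,0,0,0,1]], "force": 12}}

```text
clock: 34.92
tool_pos: [0.551, 0.3771, 0.0717]
eef_rot: [0.842, 0.539, 0.001, -0.0]
contact_force: [0.8, -0.6, 0.7]
opening: 0.63
finger_force: 12.0
```

Emit:
{"name": "step_arm", "arguments": {"steps": [[0,0,0,0,0,0,1],[0,0,0,0,0,0,1],[0,0,-1,0,0,0,1],[0,0,-3,0,0,0,1],[0,0,-4,0,0,0,1],[0,0,-4,0,0,0,1],[0,0,-4,0,0,0,1],[0,0,-1.5,0,0,0,1]]}}

```text
clock: 35.92
tool_pos: [0.5514, 0.3771, 0.2485]
eef_rot: [0.842, 0.539, 0.002, -0.0]
contact_force: [0.2, 0.6, -1.7]
opening: 0.629
finger_force: 12.0
```

Emit:
{"name": "step_arm", "arguments": {"steps": [[0,0,0,0,0,-8,1],[0,0,0,0,0,-8,1],[0,0,0,0,0,-6,1],[0,0,0,0,0,0,1]]}}

```text
clock: 36.42
tool_pos: [0.5498, 0.3762, 0.2446]
eef_rot: [0.724, 0.69, -0.001, -0.0]
contact_force: [-0.2, 0.1, -1.8]
opening: 0.63
finger_force: 12.0
```

```bash
python3 - <<'E'
from h import *
s=snap('wrist'); say(); print(go([.436,-.1955,.25],-3))
E
```

```text
36.48 [0.55   0.3762 0.2447] yaw -2.8 tilt z [-0.002 -0.001 -1.   ] q7 -0.65 F [-0.2 -0.2 -1. ] op 0.63 ff 12.0
('shift cm', [-57.67, -8.54, -0.45], 'turn z', np.float64(0.2))
```

Emit:
{"name": "step_arm", "arguments": {"steps": [[-3,-0.4,-0.5,0,0,0,1],[-5,-0.7,0,0,0,0,1],[-5,-0.7,0,0,0,0,1],[-5,-0.8,0,0,0,0,1],[-5,-0.8,0,0,0,0,1],[-5,-0.8,0,0,0,0,1],[-5,-0.7,0,0,0,0,1],[-5,-0.7,0,0,0,0,1]]}}

```text
clock: 37.48
tool_pos: [0.476, -0.0018, 0.2506]
eef_rot: [0.724, 0.689, -0.0, 0.0]
contact_force: [0.8, -0.6, -1.7]
opening: 0.632
finger_force: 12.0
```

Emit:
{"name": "step_arm", "arguments": {"steps": [[-5,-0.7,0,0,0,0,1],[-5,-0.7,0,0,0,0,1],[-4,-0.7,0,0,0,0,1],[-3,-0.5,0,0,0,0,1],[-2,-0.3,0,0,0,0,1],[-0.7,0,0,0,0,0,1],[0,0,0,0,0,0,1],[0,0,0,0,0,0,1]]}}

```text
clock: 38.48
tool_pos: [0.4385, -0.1944, 0.2506]
eef_rot: [0.723, 0.691, 0.0, -0.0]
contact_force: [-0.8, -0.3, -1.5]
opening: 0.633
finger_force: 12.0
```

```bash
python3 - <<'E'
from h import *
s=snap('wrist'); say(); print(go([.436,-.1955,.1005]))
E
```

```text
38.52 [ 0.4385 -0.1944  0.2506] yaw -2.6 tilt z [-0.     0.001 -1.   ] q7 0.28 F [ 0.1 -0.1 -1. ] op 0.629 ff 12.0
('shift cm', [-0.13, -0.24, 15.01], 'turn z', 0)
```

Emit:
{"name": "step_arm", "arguments": {"steps": [[-0.1,-0.2,2.5,0,0,0,1],[0,0,3,0,0,0,1],[0,0,3,0,0,0,1],[0,0,3,0,0,0,1],[0,0,2.2,0,0,0,1],[0,0,0.9,0,0,0,1],[0,0,0.4,0,0,0,1],[0,0,0,0,0,0,1]]}}

```text
clock: 39.52
tool_pos: [0.4365, -0.1965, 0.1011]
eef_rot: [0.724, 0.69, 0.0, 0.0]
contact_force: [0.4, -0.4, -1.9]
opening: 0.634
finger_force: 12.0
```

Emit:
{"name": "step_arm", "arguments": {"steps": [[0,0,0.2,0,0,0,1],[0,0,0,0,0,0,1],[0,0,0,0,0,0,1]]}}

```text
clock: 39.9
tool_pos: [0.4362, -0.1966, 0.0989]
eef_rot: [0.724, 0.69, 0.0, 0.0]
contact_force: [-0.4, -0.3, -1.4]
opening: 0.633
finger_force: 12.0
```

Emit:
{"name": "step_arm", "arguments": {"steps": [[0,0,0.1,0,0,0,1],[0,0,0,0,0,0,1],[0,0,0,0,0,0,1]]}}

```text
clock: 40.28
tool_pos: [0.4361, -0.1965, 0.0977]
eef_rot: [0.724, 0.69, 0.0, -0.0]
contact_force: [1.0, -1.0, -0.9]
opening: 0.629
finger_force: 12.0
```

Emit:
{"name": "step_arm", "arguments": {"steps": [[0,0,0.1,0,0,0,1],[0,0,0,0,0,0,1],[0,0,0,0,0,0,1]]}}

```text
clock: 40.65
tool_pos: [0.4361, -0.1965, 0.0966]
eef_rot: [0.724, 0.69, 0.0, -0.0]
contact_force: [-0.0, -1.1, -1.2]
opening: 0.627
finger_force: 12.0
```

Emit:
{"name": "step_arm", "arguments": {"steps": [[0,0,0.05,0,0,0,1],[0,0,0,0,0,0,1],[0,0,0,0,0,0,1]]}}

```text
clock: 41.02
tool_pos: [0.4361, -0.1966, 0.0966]
eef_rot: [0.724, 0.69, 0.0, 0.0]
contact_force: [-1.7, 0.6, 5.9]
opening: 0.633
finger_force: 12.0
```

Second beaker is down. Release, rise, and go over behind the open door.

Emit:
{"name": "step_arm", "arguments": {"steps": [[0,0,0,0,0,0,-0.4],[0,0,0,0,0,0,-0.55],[0,0,0,0,0,0,-0.55],[0,0,-1,0,0,0,-0.55],[0,0,-3,0,0,0,-0.55],[0,0,-5,0,0,0,-0.55],[0,0,-5,0,0,0,0],[0,0,-5,0,0,0,1]]}}

```text
clock: 42.02
tool_pos: [0.4356, -0.1964, 0.2885]
eef_rot: [0.724, 0.69, 0.0, 0.0]
contact_force: [1.3, 0.4, -0.6]
opening: 0.57
finger_force: 0.0
```

Emit:
{"name": "step_arm", "arguments": {"steps": [[0,2,-4,0,0,0,1],[0,3.5,-2,0,0,0,1],[-2,3,0,0,0,0,1],[-4,0.9,0,0,0,0,1],[-4,0,0,0,0,0,1],[-3.5,0,0,0,0,0,1],[-2,0,0,0,0,0,1],[0,0,0,0,0,0,1]]}}

```text
clock: 43.02
tool_pos: [0.5219, -0.3567, 0.3462]
eef_rot: [0.724, 0.689, -0.0, -0.0]
contact_force: [0.7, 1.2, 0.3]
opening: 0.009
finger_force: 0.0
```

```bash
python3 - <<'E'
from h import *
s=snap('scene'); t=snap('top'); say(); print(go([.5226,-.3553,.277],-3.1))
c=np.hstack([s['pixels'][130:322,50:306,::-1],t['pixels'][125:317,220:476,::-1]]); cv2.imwrite('pics/c7.png',cv2.resize(c,(800,300),interpolation=cv2.INTER_CUBIC))
E
```

```text
43.12 [ 0.5231 -0.354   0.3463] yaw -2.6 tilt z [ 0.     0.002 -1.   ] q7 0.49 F [-0.3  0.   0. ] op 0.007 ff 0.0
('shift cm', [-0.14, -0.04, 6.93], 'turn z', np.float64(0.5))
```

View pics/c7.png

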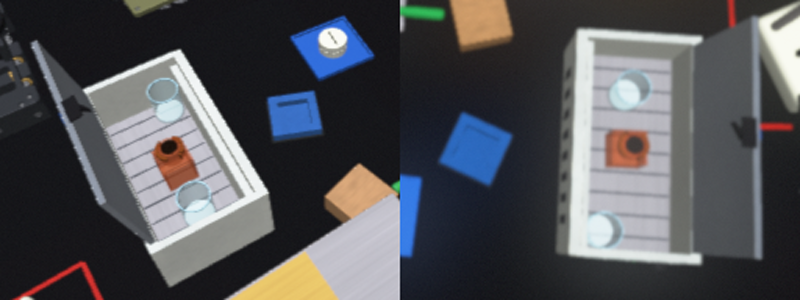

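Both views show all three pieces upright on the floor, the door just past upright, and the cap flat in the tray. Now I'll shut the door.

Emit:
{"name": "step_arm", "arguments": {"steps": [[0,0,3,0,0,0,1],[0,0,3,0,0,0,1],[0,0,0.9,0,0,0,1],[1.8,0,0,0,0,0,1],[1.7,0,0,0,0,0,1],[1.3,0,-0.3,0,0,0,1],[1.3,0,-0.4,0,0,0,1],[0,0,0,0,0,0,1]], "force": 20}}

```text
clock: 44.12
tool_pos: [0.5262, -0.2933, 0.285]
eef_rot: [0.723, 0.691, 0.001, 0.0]
contact_force: [0.6, -0.8, 0.0]
opening: 0.004
finger_force: 0.5
```

Emit:
{"name": "step_arm", "arguments": {"steps": [[1.2,0,0.1,0,0,0,1],[1.2,0,0.1,0,0,0,1],[1.2,0,0.1,0,0,0,1],[0,0,0,0,0,0,1]]}}

```text
clock: 44.62
tool_pos: [0.5271, -0.2567, 0.2807]
eef_rot: [0.723, 0.691, 0.0, -0.001]
contact_force: [0.8, -1.9, 0.2]
opening: 0.003
finger_force: 0.6
```

Emit:
{"name": "step_arm", "arguments": {"steps": [[1.2,0,0.4,0,0,0,1],[1.2,0,0.4,0,0,0,1],[1.1,0,0.5,0,0,0,1],[1,0,0.7,0,0,0,1],[1,0,0.7,0,0,0,1],[1,0,0.7,0,0,0,1],[0,0,0,0,0,0,1]]}}

```text
clock: 45.5
tool_pos: [0.5302, -0.192, 0.2465]
eef_rot: [0.723, 0.691, 0.0, -0.001]
contact_force: [-0.7, -1.2, 0.5]
opening: 0.003
finger_force: 0.8
```

Emit:
{"name": "step_arm", "arguments": {"steps": [[0.8,0,0.9,0,0,0,1],[0.8,0,1,0,0,0,1],[0.7,0,1,0,0,0,1],[0.6,0,1.1,0,0,0,1],[0.5,0,1.1,0,0,0,1],[0.4,0,1.2,0,0,0,1],[0,0,0,0,0,0,1]]}}

```text
clock: 46.38
tool_pos: [0.5316, -0.1549, 0.183]
eef_rot: [0.723, 0.69, -0.0, -0.001]
contact_force: [0.4, -0.9, 2.4]
opening: 0.007
finger_force: 1.2
```

```bash
python3 - <<'E'
from h import *
say()
E
```

```text
46.38 [ 0.5316 -0.1549  0.183 ] yaw -2.7 tilt z [-0.002  0.002 -1.   ] q7 0.18 F [ 0.4 -0.9  2.4] op 0.007 ff 1.2
```

Emit:
{"name": "step_arm", "arguments": {"steps": [[0.3,0,0.9,0,0,0,1],[0.2,0,0.9,0,0,0,1],[0.1,0,0.7,0,0,0,1],[0,0,0.4,0,0,0,1],[0,0,0.4,0,0,0,1],[0,0,0.3,0,0,0,1],[0,0,0.3,0,0,0,1],[0,0,0,0,0,0,1]]}}

```text
clock: 47.38
tool_pos: [0.5322, -0.1499, 0.1449]
eef_rot: [0.724, 0.69, -0.0, -0.0]
contact_force: [-1.3, -2.7, 3.8]
opening: 0.003
finger_force: 1.8
```

Emit:
{"name": "step_arm", "arguments": {"steps": [[0,0,0.15,0,0,0,1],[0,0,0.1,0,0,0,1],[0,0,0,0,0,0,1]]}}

```text
clock: 47.75
tool_pos: [0.5323, -0.15, 0.1433]
eef_rot: [0.724, 0.69, 0.0, -0.0]
contact_force: [-3.1, -1.3, 9.3]
opening: 0.005
finger_force: 4.8
```

Emit:
{"name": "step_arm", "arguments": {"steps": [[0,0,0.05,0,0,0,1],[0,0,0,0,0,0,1]]}}

```text
clock: 48.0
tool_pos: [0.5323, -0.15, 0.143]
eef_rot: [0.724, 0.69, 0.0, 0.0]
contact_force: [-4.1, -1.2, 11.2]
opening: 0.005
finger_force: 5.6
```

Emit:
{"name": "step_arm", "arguments": {"steps": [[0,0,0.05,0,0,0,1],[0,0,0,0,0,0,1]]}}

```text
clock: 48.25
tool_pos: [0.5323, -0.15, 0.1427]
eef_rot: [0.724, 0.69, 0.0, 0.0]
contact_force: [-3.7, -1.0, 13.1]
opening: 0.003
finger_force: 6.4
```

Emit:
{"name": "step_arm", "arguments": {"steps": [[0,0,-0.8,0,0,0,1],[0,0,-1,0,0,0,1],[1,0,-3,0,0,0,1],[4,0,-3,0,0,0,1],[5,0,-2,0,0,0,1],[3,0,0,0,0,0,1],[1,0,0,0,0,0,1],[0,0,0,0,0,0,1]]}}

```text
clock: 49.25
tool_pos: [0.5389, -0.0101, 0.2395]
eef_rot: [0.723, 0.69, -0.0, -0.0]
contact_force: [-0.3, -0.8, 0.8]
opening: 0.006
finger_force: 0.0
```

Emit:
{"name": "step_arm", "arguments": {"steps": [[0,0,0,0,0,0,1],[0,0,0,0,0,0,1],[0,0,0,0,0,0,1],[0,0,0,0,0,0,1],[0,0,0,0,0,0,1],[0,0,0,0,0,0,1],[0,0,0,0,0,0,1],[0,0,0,0,0,0,1]]}}

```text
clock: 50.25
tool_pos: [0.5391, -0.0101, 0.2397]
eef_rot: [0.724, 0.69, 0.0, -0.0]
contact_force: [1.0, 0.1, -0.5]
opening: 0.004
finger_force: 0.0
```

```bash
python3 - <<'E'
from h import *
from m import blobs
a=cv2.imread('pics/scene0.png')[:,:,::-1]
s=snap('scene'); t=snap('top'); say()
for n,S,ref in(('s',s,a),('t',t,cv2.imread('pics/top0.png')[:,:,::-1])):
    for q,P in(('now',S['pixels']),('old',ref)):
        print(n,q,[tuple(np.round(cv2.minEnclosingCircle(c)[0])) for c in blobs({'pixels':np.ascontiguousarray(P)},(100,150,60),(125,255,255))])
d=np.abs(t['pixels'].astype(int)-cv2.imread('pics/top0.png')[:,:,::-1]).max(2)[140:300,315:420]; print((d>40).sum())
E
```

```text
50.35 [ 0.5391 -0.0101  0.2397] yaw -2.7 tilt z [-0.  0. -1.] q7 -0.06 F [-0.9  0.1 -0.3] op 0.005 ff 0.0
s now [(np.float64(176.0), np.float64(208.0)), (np.float64(238.0), np.float64(203.0)), (np.float64(377.0), np.float64(151.0)), (np.float64(265.0), np.float64(160.0))]
s old [(np.float64(176.0), np.float64(208.0)), (np.float64(238.0), np.float64(203.0)), (np.float64(377.0), np.float64(151.0)), (np.float64(262.0), np.float64(160.0))]
t now [(np.float64(205.0), np.float64(261.0)), (np.float64(268.0), np.float64(220.0)), (np.float64(110.0), np.float64(149.0))]
t old [(np.float64(205.0), np.float64(261.0)), (np.float64(349.0), np.float64(214.0)), (np.float64(268.0), np.float64(220.0)), (np.float64(110.0), np.float64(149.0))]
5831
```

The blue spot is back at its starting pixel in the scene view (176,208), so the door is flush and caught. The bottle and the holder have not moved either.

```bash
python3 -c "
from plant import r
print(r.finish_job())"
```

```text
the job is handed in; nothing more can be done
None
```

The job is handed in: the open jar and both beakers stand in the chamber, the cap lies rim down in the blue tray, and the door is caught shut and flush, at about 50 s of the 210 s allowed.

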